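Fit the shaker's strainer lid under its cap, then take off the cap alone

ROBOT

A 7-joint arm with a two-finger parallel gripper is mounted at the origin on the work surface. World frame = base frame: x ahead of the robot, y to its left, z up, the work surface at z = 0. Lengths are in m, angles in degrees, forces in N, time in s.
With the tool pointing down it reaches from about 0.35 to 0.9 m from the base axis. Payload 19.9 kg.
Tool frame: the origin (TCP) lies on the centre line of the jaws, within the pads' length; the fingertips stand 19 mm ahead of it and the grasp point (between the pads) is the TCP; z points along the fingers, y is the line along which they close (so a half turn about z gives the same grasp; the last joint's range is limited). The gripper opens to 85 mm and grips with 20 to 120 N. Pads are 22 mm wide; open, the fingers measure 114 mm over their backs; the gripper's body (76 mm by 85 mm) begins 54 mm behind the grasp point. The pads swing forward as they close: fully open they stand 13 mm farther back than shut.
Start: joints at [73.425, 23.915, -0.59, 92.452, 0.269, 63.638, -3.037], TCP at [0.153, -0.606, 0.25] pointing down, gripper open.
Joint ranges: [-161.28, 161.28], [-22.2, 115.67], [-73.04, 71.86], [3.21, 147.25], [-68.34, 248.33], [10.77, 114.83], [-161.83, 161.83]. Speed limits (degrees/s): [108.29, 108.29, 136.94, 136.94, 172.46, 172.46, 172.46].

INTERFACE

Orientations are given as a 3x3 rotation matrix whose columns are the frame's x, y, z axes.
In Python, from plant import r, optics, sign_off gives the robot as it stands (r), with the cameras (optics) and the job as plain functions.
- The arm moves only by the shell command python3 drive.py [FORCE], which reads ROWS from standard input. ROWS is 1 to 12 rows, parted by a bar, with the numbers parted by spaces; each row has 5 numbers: the finger opening in m, then dx, dy, dz in fractions of the full range, 1 being 0.8 m, then a turn about the tool's z in fractions of the full range, 1 being 2 rad; each row is the pose to reach, as a shift and turn from the pose commanded when the command began, along the tool's axes at that moment; what a row does not reach only later rows make up. A row lasts 1/12 s, in which the tool goes at most 0.0417 m and 7.16 degrees, less where a joint would pass 70% of its speed; a pose out of reach is approached as far as the arm can. The fingers move at their own pace and stop on an object; FORCE is the grip in N (left out, the last holds). Time passes only in rows, so rows that do not move let the fingers close. It prints the time, the measured TCP pose, the force, the opening and the grip force at its end. Input that does not fit is refused with a message, and nothing moves.
- r.sense(): the state, without advancing time (a new reading comes with each control period).
- optics.grab_frame(name): name is "scene" or "side" or "wrist"; returns (picture, depth): 480x640x3 uint8, blue, green, red; 480x640 float32, m along the optical axis (not along the pixel's ray), 0 where there is no reading.
- optics.camera_model(name): a dict with "mtx" (3x3 intrinsics, pixels), "R" (3x3) and "t" (3): a world point X has camera coordinates R X + t; the wrist camera has in their place "T_tool_cam" (4x4, takes a point from camera to tool coordinates, whose origin is the TCP and whose axes are the flange's). Camera axes: x right, y down, z forward; pixel columns grow to the right and rows downward; lengths in m; the calibration is good to about 2 mm. A picture is of the moment at which its call begins: read the wrist's pose just before it. camera_model takes no time and is no camera call.
- sign_off(): hands the job in; it is judged then, once.
The state is a dict: "time": time; "joints": joint angles; "qd": joint speeds; "joint_efforts": joint torques, N m; "eef_pos": TCP position; "tool_rot": TCP orientation; "force": force on the tool from outside, world axes, zero at the start; "torque": the same for the moment, N m; "opening": finger opening in m; "finger_force": force on a finger pad.
Only numpy, scipy, OpenCV 4.12 (cv2) and the standard library are available. Lean on these libraries where they do the work, as an engineer would, in place of code of your own. Each camera call takes 0.05 s, during which the arm holds its last target. There are 200 camera calls.

TASK

The steel cocktail shaker is in two parts on the cutting board: the open tin, and its strainer lid with the cap sitting on it. Carry strainer lid and cap together to the tin and seat the strainer lid fully home in the tin's mouth, let go of it, then lift the cap alone straight up and finish holding it level about 10 cm above the strainer lid, which stays seated and undisturbed. Leave the tin standing where it is and everything else alone; the program finishes while still holding the cap.

Things in the scene. Friction and masses are not known exactly. Their poses are not given: they have to be found in the camera images.
- board: Bamboo cutting board, 320 x 480 mm (x, y), 12 mm thick, with a groove and a small tab at its far edge; fixed. Origin at the centre of its underside, on the counter; its top is 12 mm above that. The tin, the strainer lid, the lemon and the zester stand on it.
- tin: Open steel shaker tin, 110 mm tall, loose, about 0.32 kg, round: 74 mm across at the foot (72 mm at 20 mm height), narrowing to 54 mm outside and 48 mm inside at the mouth (wall 3 mm; it widens inside below the mouth). Origin at the centre of its underside, z up. It stands on the left or right half of the board, the strainer lid on the other.
- tin_mouth (a point): Centre of the tin's mouth, level with its rim, 110 mm above the tin's origin.
- strainer: Steel strainer lid (inner lid), round, solid, about 0.14 kg, loose, standing upright on its plug. Origin at the centre of its underside, z up. From below: plug 44 mm across and 20 mm high, its foot tapered over 8 mm to 34 mm; collar 62 mm across from 20 to 33 mm; neck 30 mm across from 33 to 57 mm, hidden under the cap.
- collar (a point): Middle of the strainer lid's collar, on its axis 26.5 mm above its origin: the place to grip (62 mm across, 13 mm thick). Seated, the collar rests on the tin's rim and overhangs it 4 mm all round; the strainer lid's origin is then 90 mm above the tin's, the plug having 2 mm play all round in the mouth.
- cap: Steel cap (outer lid), an upturned round cup 40 mm across (36 mm at the very top), 34 mm tall, wall 3 mm, 0.06 kg. It sits loosely over the neck, 2 mm play all round, rim on the collar; nothing latches it, it rides along when the collar is carried upright. Origin at the centre of its open lower rim, z up: 33 mm above the strainer lid's origin while it sits there.
- lemon: Lemon, 54 mm thick, 70 mm long, lying in the middle of the board between tin and strainer lid; origin at its underside. A bystander, loose: leave it alone.
- zester: Flat steel zester with black handle, 320 mm long, 28 mm wide, 20 mm high, lying along the board's far edge; its length is along y, origin at its underside 10 mm from the middle of its length. A bystander, loose: leave it alone.
- juicer: Yellow plastic citrus juicer, 96 mm across, 50 mm tall, beside the board on the left; origin at its underside. A bystander, loose: leave it alone.
- jigger: Steel double-cone jigger, 42 mm across, 72 mm tall, left of the board; origin at its underside. A bystander, loose: leave it alone.
- bowl: White ceramic bowl, 130 mm across, 50 mm tall, right of the board; origin at its underside. A bystander, loose: leave it alone.
- muddler: Dark wooden muddler, 230 mm long, 28 mm thick, lying along y right of the board; origin at its underside. A bystander, loose: leave it alone.
- syrup: Amber glass bottle, 56 mm across, 170 mm tall, standing at the near left, between robot and juicer; origin at its underside. A bystander, loose: leave it alone.

How it is judged:
By the outcome, as a careful person would: the job done as asked, in the order asked, and still so for the second after the job is handed in, while the arm keeps its last pose, push and grip.
It also fails if it takes over 43 s, if anything falls off the work surface, if the arm or the gripper's body presses on something with over 40 N, if the wrist force passes 120 N, or if a joint passes its speed limit or range.

## Working session

There is one attempt and no reset: what is moved stays moved. The work goes in short steps, Python scripts to look and compute and a shell command to move; the robot and the scene stay as the last step left them, time stands still between calls to the robot, and variables do not carry over. Pictures are saved under pics/ and viewed, at most 10 in all, crops included, and the job is handed in when it is done.

```bash
ls; mkdir -p pics; python3 - <<'E'
from plant import r, optics, sign_off
import cv2,numpy as np
s=r.sense();print(s)
for n in("scene","side"):
    p,d=optics.grab_frame(n);cv2.imwrite(f"pics/{n}0.png",p);np.savez(f"{n}0.npz",p=p,d=d);print(n,optics.camera_model(n))
E
```

```text
drive.py
pics
plant.py
{'time': 0.0, 'joints': array([73.4258165 , 23.94820562, -0.59039901, 92.48526389,  0.26978049,
       63.63704477, -3.03739132]), 'qd': array([-0.11601202, -0.05148333,  0.00168797,  0.10882542, -0.00797858,
        0.05509481, -0.02030162]), 'joint_efforts': array([ 4.15906584e-05, -8.64461732e+01,  6.79221042e-01, -4.34917438e+01,
        1.91285979e-02,  7.21931268e-03, -1.50459971e-05]), 'eef_pos': array([ 0.1531916 , -0.60560763,  0.24966034]), 'tool_rot': array([[ 9.69460497e-01,  2.45247208e-01, -3.89714441e-04],
       [ 2.45247498e-01, -9.69459829e-01,  1.14249574e-03],
       [-9.76186060e-05, -1.20318098e-03, -9.99999271e-01]]), 'force': array([0.32337526, 0.46835174, 0.19207505]), 'torque': array([ 0.03036266, -0.02087814, -0.00435917]), 'finger_force': 0.0, 'opening': 0.0855482353005649}
scene {'mtx': array([[458.59682496,   0.        , 315.66325386],
       [  0.        , 458.59682496, 241.23413356],
       [  0.        ,   0.        ,   1.        ]]), 'R': array([[-6.21652459e-01,  7.83293070e-01,  4.31423630e-04],
       [ 6.51715785e-01,  5.17532892e-01, -5.54460316e-01],
       [-4.34528199e-01, -3.44400453e-01, -8.32210053e-01]]), 't': array([ 0.32657702, -0.25305509,  1.27809827])}
side {'mtx': array([[610.96994332,   0.        , 326.95480791],
       [  0.        , 610.96994332, 248.09826798],
       [  0.        ,   0.        ,   1.        ]]), 'R': array([[-0.91221801, -0.40956901, -0.0105602 ],
       [-0.26986075,  0.62004563, -0.73669437],
       [ 0.30827499, -0.66917609, -0.6761434 ]]), 't': array([0.44252431, 0.220481  , 1.15922518])}
```

View pics/scene0.png

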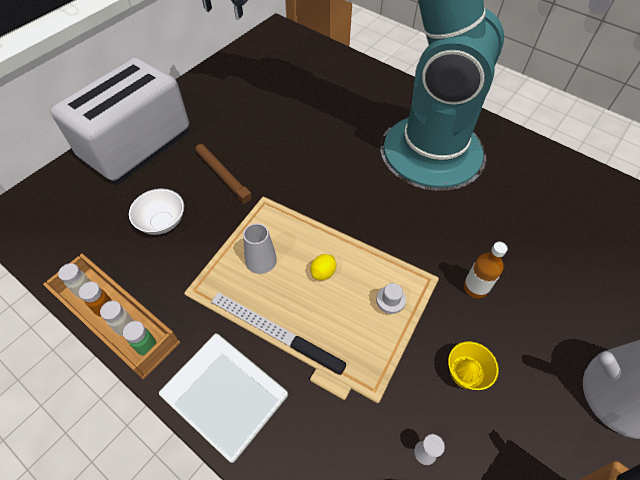

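View pics/side0.png

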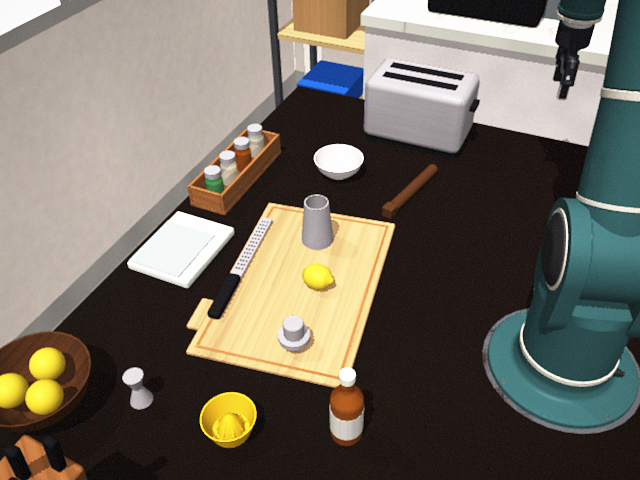

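Scene view: tin about (258,248), strainer with cap about (391,297), lemon (323,266). Side view: tin (317,222), strainer (293,335), lemon (318,277). Next I'll fit circles to the depth points at the known heights.

```bash
cat >h.py <<'E'
import numpy as np
from scipy.optimize import least_squares
def cloud(d,m,R,t):
    v,u=np.nonzero(d>0);z=d[v,u];P=np.c_[(u-m[0,2])/m[0,0]*z,(v-m[1,2])/m[1,1]*z,z]
    return (P-t)@R,u,v
def circ(P,c0,rad=None):
    f=(lambda p:np.hypot(P[:,0]-p[0],P[:,1]-p[1])-(rad or p[2]))
    return least_squares(f,list(c0)+([] if rad else [.03]),loss='soft_l1',f_scale=.001)
E
python3 - <<'E'
from plant import r, optics, sign_off
from h import *
box={'scene':dict(tin=(238,215,282,278),lid=(372,280,412,316),lemon=(306,250,340,284)),'side':dict(tin=(298,192,336,252),lid=(274,312,314,354),lemon=(300,262,336,292))}
for n in box:
    d=np.load(f"{n}0.npz")['d'];c=optics.camera_model(n);P,u,v=cloud(d,c['mtx'],c['R'],c['t'])
    for k,(a,b,e,f) in box[n].items():
        q=P[(u>=a)&(u<e)&(v>=b)&(v<f)];z=q[:,2]
        print(n,k,'z99',np.percentile(z,99.5).round(4),'z5',np.percentile(z,5).round(4))
        for lo,hi,rad in {'tin':[(.117,.13,None),(.04,.08,None),(.03,.036,.036)],'lid':[(.034,.042,.031),(.05,.074,.020),(.074,.09,None)],'lemon':[(.03,.1,None)]}[k]:
            w=q[(z>lo)&(z<hi)]
            if len(w)<8: print(lo,len(w));continue
            s=circ(w,w[:,:2].mean(0),rad)
            print('  ',lo,hi,len(w),'mean',w.mean(0).round(4),'mid',((w.min(0)+w.max(0))/2).round(4),'fit',s.x.round(4),'rms',np.sqrt(np.mean(s.fun**2)).round(4))
c=optics.camera_model('wrist');print(c)
E
```

```text
scene tin z99 0.1235 z5 0.0095
   0.117 0.13 150 mean [ 0.5714 -0.1269  0.1212] mid [ 0.569  -0.1278  0.1211] fit [ 0.5697 -0.1284  0.0256] rms 0.0012
   0.04 0.08 466 mean [ 0.5764 -0.1206  0.0608] mid [ 0.5717 -0.1266  0.06  ] fit [ 0.5699 -0.1279  0.0315] rms 0.0014
   0.03 0.036 46 mean [ 0.5876 -0.111   0.0329] mid [ 0.5726 -0.1225  0.0331] fit [ 0.5682 -0.1297] rms 0.0007
scene lid z99 0.0825 z5 0.0101
   0.034 0.042 49 mean [0.4987 0.1749 0.0384] mid [0.4816 0.1687 0.0383] fit [0.4789 0.1671] rms 0.0022
   0.05 0.074 104 mean [0.4942 0.172  0.0624] mid [0.4891 0.1686 0.0621] fit [0.479  0.1672] rms 0.0007
   0.074 0.09 261 mean [0.4813 0.1682 0.0788] mid [0.4807 0.1674 0.0792] fit [0.4814 0.1684 0.0139] rms 0.0047
scene lemon z99 0.0691 z5 0.01
   0.03 0.1 543 mean [0.5134 0.0103 0.0554] mid [0.5063 0.0064 0.0503] fit [0.5116 0.0082 0.0202] rms 0.0071
side tin z99 0.1227 z5 -0.0022
   0.117 0.13 120 mean [ 0.5671 -0.1243  0.12  ] mid [ 0.5677 -0.1252  0.1211] fit [ 0.5678 -0.1258  0.0256] rms 0.0018
   0.04 0.08 442 mean [ 0.5578 -0.1053  0.0602] mid [ 0.5654 -0.1215  0.06  ] 
[... 461 characters left out ...]
 ] fit [0.4778 0.1713 0.0137] rms 0.0047
side lemon z99 0.0663 z5 0.0086
   0.03 0.1 597 mean [0.5001 0.0176 0.0519] mid [0.5043 0.0124 0.0494] fit [0.5019 0.0127 0.0199] rms 0.0068
{'mtx': array([[348.75821006,   0.        , 320.14287824],
       [  0.        , 348.75821006, 239.23268115],
       [  0.        ,   0.        ,   1.        ]]), 'T_tool_cam': array([[ 1.89541274e-04, -9.48586148e-01, -3.16519010e-01,
         7.83884939e-02],
       [ 9.99998665e-01, -3.33906431e-04,  1.59952489e-03,
         2.91387539e-04],
       [-1.62297489e-03, -3.16518891e-01,  9.48584818e-01,
        -1.22417209e-01],
       [ 0.00000000e+00,  0.00000000e+00,  0.00000000e+00,
         1.00000000e+00]])}
```

The manual's scale: shifts go in shares of 0.8 m and turns go in shares of 2 rad. Converting my numbers, 0.335 m is 0.4188, 0.305 m is 0.3813.

```bash
echo '0.085 0.0125 -0.0088 0 0 | 0.085 0.0438 -0.03 0 0 | 0.085 0.0813 -0.0563 0 0 | 0.085 0.1188 -0.0825 0 0 | 0.085 0.1563 -0.1088 0 0 | 0.085 0.1938 -0.135 0 0 | 0.085 0.2313 -0.1613 0 0 | 0.085 0.2688 -0.1875 0 0 | 0.085 0.3063 -0.2125 0 0 | 0.085 0.3438 -0.2388 0 0 | 0.085 0.3813 -0.265 0 0 | 0.085 0.4188 -0.2913 0 0' | python3 drive.py
echo '0.085 0.0375 -0.0263 0 0 | 0.085 0.075 -0.0525 0 0 | 0.085 0.1125 -0.0788 0 0 | 0.085 0.15 -0.1038 0 0 | 0.085 0.1875 -0.13 0 0 | 0.085 0.2188 -0.1513 0 0 | 0.085 0.2313 -0.16 0 0 | 0.085 0.2313 -0.16 0 0 | 0.085 0.2313 -0.16 0 0' | python3 drive.py
```

```text
time: 1.85
eef_pos: [0.5686, -0.1278, 0.2499]
tool_rot: [[0.969, 0.246, -0.001], [0.246, -0.969, 0.0], [-0.001, -0.0, -1.0]]
force: [-0.0, -0.5, 0.2]
opening: 0.0848
finger_force: 0.0
```

```bash
cat >>h.py <<'E'
def wcloud(r,name):
    import cv2
    s=r.sense();p,d=optics.grab_frame('wrist');c=optics.camera_model('wrist');cv2.imwrite(f'pics/{name}.png',p);np.savez(name+'.npz',p=p,d=d)
    T=c['T_tool_cam'];v,u=np.nonzero(d>0);z=d[v,u];m=c['mtx']
    P=np.c_[(u-m[0,2])/m[0,0]*z,(v-m[1,2])/m[1,1]*z,z]@T[:3,:3].T+T[:3,3]
    return P@s['tool_rot'].T+s['eef_pos'],u,v,s
E
python3 - <<'E'
from plant import r, optics, sign_off
from h import *
P,u,v,s=wcloud(r,'w_tin');c=np.array([.569,-.128]);D=np.hypot(*(P[:,:2]-c).T)
print(s['eef_pos'],s['time'])
for lo,hi in[(.119,.127),(.1,.115),(.06,.09)]:
    w=P[(D<.045)&(P[:,2]>lo)&(P[:,2]<hi)];f=circ(w,c);print(lo,len(w),w[:,2].mean(),f.x.round(4),np.sqrt(np.mean(f.fun**2)).round(4),((w.min(0)+w.max(0))/2).round(4))
b=P[(D>.05)&(D<.09)];print('board z',np.median(b[:,2]))
E
```

```text
[ 0.56857772 -0.12784517  0.24988076] 1.85
0.119 836 0.12071088289282558 [ 0.5659 -0.1295  0.0254] 0.0009 [ 0.5657 -0.1294  0.121 ]
0.1 740 0.10764797671304507 [ 0.5672 -0.1292  0.0267] 0.0006 [ 0.5669 -0.1281  0.1075]
0.06 1176 0.07537750759105126 [ 0.5671 -0.1293  0.0299] 0.001 [ 0.5669 -0.1293  0.0749]
board z 0.2943818312404852
```

View pics/w_tin.png

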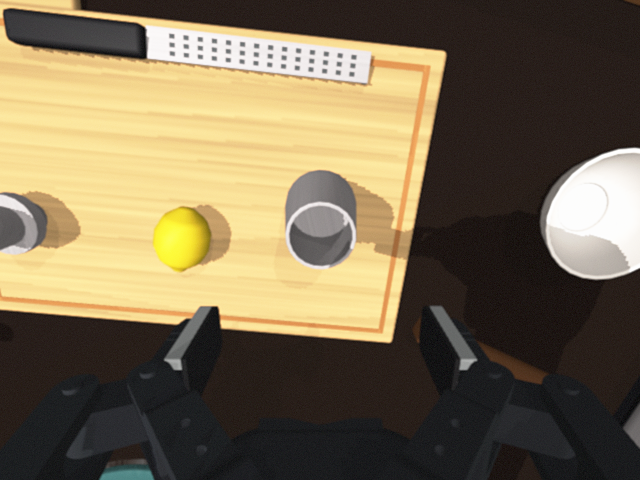

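Wrist view: the tin's mouth is an ellipse centred near (321,236), lemon at (182,239), lid at the left edge (15,223). Moving over the lid next.

```bash
echo '0.085 -0.0013 -0.0125 0.0025 0 | 0.085 -0.0025 -0.0438 0.0075 0 | 0.085 -0.0038 -0.0875 0.015 0 | 0.085 -0.0063 -0.1313 0.0225 0 | 0.085 -0.0075 -0.175 0.03 0 | 0.085 -0.01 -0.2188 0.0375 0 | 0.085 -0.0113 -0.2625 0.045 0 | 0.085 -0.0138 -0.3063 0.0525 0 | 0.085 -0.015 -0.3438 0.0588 0 | 0.085 -0.0163 -0.3738 0.0625 0 | 0.085 -0.0168 -0.3859 0.0625 0 | 0.085 -0.0168 -0.3859 0.0625 0' | python3 drive.py
echo '0.085 0 0 0 0 | 0.085 0 0 0 0' | python3 drive.py; python3 - <<'E'
from plant import r, optics, sign_off
from h import *
P,u,v,s=wcloud(r,'w_lid');c=np.array([.4795,.168]);D=np.hypot(*(P[:,:2]-c).T)
print(s['eef_pos'],s['time'])
for lo,hi,R in[(.0765,.082,.018),(.05,.074,.02),(.042,.049,None),(.034,.042,.031)]:
    w=P[(D<.045)&(P[:,2]>lo)&(P[:,2]<hi)];f=circ(w,c,R);print(lo,len(w),w[:,2].mean(),f.x.round(4),np.sqrt(np.mean(f.fun**2)).round(4),w.mean(0).round(4),((w.min(0)+w.max(0))/2).round(4),(w.max(0)-w.min(0)).round(4))
E
```

```text
time: 2.9
eef_pos: [0.4789, 0.1692, 0.2003]
tool_rot: [[0.969, 0.248, -0.0], [0.248, -0.969, 0.0], [-0.0, -0.0, -1.0]]
force: [0.5, -0.2, -0.8]
opening: 0.0854
finger_force: 0.0
time: 3.07
eef_pos: [0.4805, 0.1661, 0.2004]
tool_rot: [[0.97, 0.243, 0.0], [0.243, -0.97, -0.0], [0.0, 0.001, -1.0]]
force: [0.3, -0.4, 0.1]
opening: 0.085
finger_force: 0.0
[0.48051797 0.16608962 0.20040641] 3.0667
0.0765 1837 0.07788390369674246 [0.476 0.167] 0.0071 [0.4771 0.1673 0.0779] [0.4769 0.1673 0.0784] [0.0378 0.0376 0.0039]
0.05 329 0.06258679670947262 [0.476  0.1671] 0.0002 [0.4925 0.1704 0.0626] [0.4763 0.1686 0.062 ] [0.0398 0.0361 0.024 ]
0.042 1732 0.04399907971702065 [0.4745 0.1666 0.0269] 0.0032 [0.487  0.1693 0.044 ] [0.4773 0.167  0.0454] [0.0605 0.0615 0.0068]
0.034 106 0.0382787653117959 [0.476  0.1669] 0.0013 [0.5016 0.1725 0.0383] [0.491  0.1694 0.038 ] [0.0326 0.0537 0.0079]
```

View pics/w_lid.png

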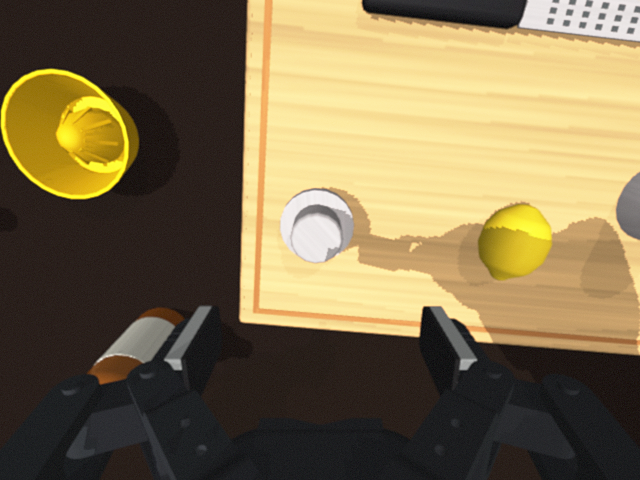

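Wrist view: cap centred near (317,235), collar ring around (317,224). The syrup bottle at (140,350) is close to the left finger, so I'll check its clearance first.

```bash
python3 - <<'E'
from plant import r, optics, sign_off
from h import *
for n,(a,b,e,f) in {'scene':(462,240,510,302),'side':(325,366,366,446)}.items():
    d=np.load(f"{n}0.npz")['d'];c=optics.camera_model(n);P,u,v=cloud(d,c['mtx'],c['R'],c['t'])
    w=P[(u>=a)&(u<e)&(v>=b)&(v<f)&(P[:,2]>.03)];q=w[w[:,2]<.09];print(n,circ(q,q.mean(0)[:2],.028).x,w[:,2].max())
s=r.sense();print(s['eef_pos'],s['tool_rot'].T@(np.array([.4782,.1672,.0400])-s['eef_pos']))
E
```

```text
scene [0.31679754 0.29483128] 0.17373539638917448
side [0.31690613 0.29662441] 0.17257591029634384
[0.48057582 0.16606509 0.20041499] [-0.00205653 -0.00175921  0.16041377]
```

In the tool's units: 0.1604 m is 0.2005, 0.157 m is 0.1963.

```bash
echo '0.085 -0.0025 -0.0023 0.0188 0 | 0.085 -0.0025 -0.0023 0.05 0 | 0.085 -0.0025 -0.0023 0.0813 0 | 0.085 -0.0025 -0.0023 0.1125 0 | 0.085 -0.0025 -0.0023 0.1375 0 | 0.085 -0.0025 -0.0023 0.1588 0 | 0.085 -0.0025 -0.0023 0.175 0 | 0.085 -0.0025 -0.0023 0.1875 0 | 0.085 -0.0025 -0.0023 0.1963 0 | 0.085 -0.0025 -0.0023 0.2005 0 | 0.085 -0.0025 -0.0023 0.2005 0 | 0.085 -0.0025 -0.0023 0.2005 0' | python3 drive.py
echo '0.07 0 0 0 0 | 0.066 0 0 0 0 | 0.062 0 0 0 0 | 0.06 0 0 0 0 | 0.05 0 0 0 0 | 0.05 0 0 0 0 | 0.05 0 0 0 0 | 0.05 0 0 0 0' | python3 drive.py 40; python3 - <<'E'
from plant import r, optics, sign_off
import cv2
s=r.sense();print(s['eef_pos'],s['opening'],s['finger_force'],s['force'])
p,d=optics.grab_frame('side');q,d=optics.grab_frame('wrist')
cv2.imwrite('pics/grip.png',cv2.hconcat([cv2.resize(p[260:400,220:400],(385,300)),cv2.resize(q,(400,300))]))
E
```

```text
time: 4.12
eef_pos: [0.4781, 0.1688, 0.0403]
tool_rot: [[0.97, 0.245, 0.0], [0.245, -0.97, 0.0], [0.0, -0.0, -1.0]]
force: [-0.0, 0.2, 0.2]
opening: 0.0847
finger_force: 0.0
time: 4.78
eef_pos: [0.4781, 0.1689, 0.0406]
tool_rot: [[0.969, 0.245, 0.001], [0.245, -0.969, -0.0], [0.001, 0.0, -1.0]]
force: [-3.2, -1.8, 13.8]
opening: 0.0596
finger_force: 39.9
[0.47806051 0.16893794 0.04060033] 0.059628311857257574 39.888904094696045 [-3.21542101 -1.75688835 13.81937116]
```

View pics/grip.png

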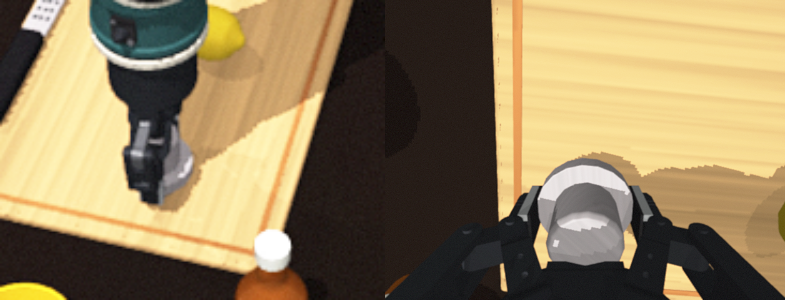

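Composite: the collar (wrist part, about (585,200)) sits between the pads at (527,205) and (645,203), with the cap still on it. The opening is 59.6 mm where I expected 62, so I'll check where the cap axis is in the tool frame.

```bash
python3 - <<'E'
from plant import r, optics, sign_off
from h import *
P,u,v,s=wcloud(r,'w_grip');R=s['tool_rot'];Q=(P-s['eef_pos'])@R
c=np.array([-.002,0]);D=np.hypot(*(Q[:,:2]-c).T);z=P[:,2]
for lo,hi,R0 in[(.05,.073,.02),(.036,.042,.031)]:
    m=(D<.036)&(z>lo)&(z<hi)&(np.abs(Q[:,1])<.027);w=Q[m];f=circ(w,c,R0);print(lo,len(w),f.x.round(4),np.sqrt(np.mean(f.fun**2)).round(4))
w=Q[(D<.045)&(z>.0425)&(z<.048)&(np.abs(Q[:,1])<.03)];print('collar x max',w.max(0),w.min(0),P[(D<.015)][:,2].max(), np.median(z[(D<.028)&(D>.024)&(z<.06)]))
E
```

```text
0.05 3631 [-0.0022  0.0006] 0.0003
0.036 700 [-0.0022  0.0007] 0.0003
collar x max [ 0.02930137  0.029995   -0.00187778] [-0.01904202 -0.02996708 -0.00737635] 0.11104876505647202 0.04363773673863353
```

In the tool's units: -0.155 m is -0.1938, -0.15 m is -0.1875.

```bash
echo '0.05 0 0 0 0 | 0.05 0 0 -0.0038 0 | 0.05 0 0 -0.0125 0 | 0.05 0 0 -0.0275 0 | 0.05 0 0 -0.05 0 | 0.05 0 0 -0.075 0 | 0.05 0 0 -0.1 0 | 0.05 0 0 -0.125 0 | 0.05 0 0 -0.15 0 | 0.05 0 0 -0.1725 0 | 0.05 0 0 -0.1875 0 | 0.05 0 0 -0.1938 0' | python3 drive.py 60
echo '0.05 0.0004 0.0075 0 0 | 0.05 0.0013 0.0225 0 0 | 0.05 0.0025 0.045 0 0 | 0.05 0.0038 0.0725 0 0 | 0.05 0.005 0.1025 0 0 | 0.05 0.0065 0.1338 0 0 | 0.05 0.008 0.165 0 0 | 0.05 0.0095 0.1963 0 0 | 0.05 0.011 0.2275 0 0 | 0.05 0.0125 0.2588 0 0 | 0.05 0.0138 0.2875 0 0 | 0.05 0.015 0.3125 0 0' | python3 drive.py
echo '0.05 0.0013 0.0225 0 0 | 0.05 0.002 0.0413 0 0 | 0.05 0.0028 0.0563 0 0 | 0.05 0.0034 0.0675 0 0 | 0.05 0.0038 0.0738 0 0 | 0.05 0.0038 0.075 0 0 | 0.05 0.0038 0.075 0 0 | 0.05 0.0038 0.075 0 0' | python3 drive.py
python3 - <<'E'
from plant import r, optics, sign_off
from h import *
import cv2
s=r.sense();print(s['eef_pos'],s['tool_rot'],s['opening'],s['finger_force'],s['force'])
p,d=optics.grab_frame('side');q,e=optics.grab_frame('scene')
cv2.imwrite('pics/over.png',cv2.hconcat([cv2.resize(p[100:280,220:400],(400,400)),cv2.resize(q[140:300,170:330],(400,400))]))
for n,dd in (('side',d),('scene',e)):
    c=optics.camera_model(n);P,u,v=cloud(dd,c['mtx'],c['R'],c['t']);D=np.hypot(P[:,0]-.5687,P[:,1]+.1282);z=P[:,2]
    for nm,lo,hi,R in(('tin',.04,.1,None),('rim',.105,.119,.0275),('plug',.173,.183,.022),('collar',.189,.199,.031),('cap',.205,.228,.02)):
        w=P[(D<.042)&(z>lo)&(z<hi)]
        if len(w)>10: f=circ(w,(.5687,-.1282),R);print(n,nm,len(w),f.x.round(4),np.sqrt(np.mean(f.fun**2)).round(4))
E
```

```text
time: 5.93
eef_pos: [0.4783, 0.1691, 0.1971]
tool_rot: [[0.969, 0.245, 0.002], [0.245, -0.969, 0.001], [0.003, 0.0, -1.0]]
force: [-0.6, 0.2, -2.5]
opening: 0.0591
finger_force: 64.7
time: 6.93
eef_pos: [0.5504, -0.0728, 0.1936]
tool_rot: [[0.97, 0.244, -0.002], [0.244, -0.97, -0.0], [-0.002, -0.0, -1.0]]
force: [0.3, -0.3, -1.8]
opening: 0.0586
finger_force: 64.7
time: 7.6
eef_pos: [0.5683, -0.1271, 0.1949]
tool_rot: [[0.969, 0.246, -0.0], [0.246, -0.969, 0.0], [0.0, -0.0, -1.0]]
force: [-0.1, 0.7, -2.5]
opening: 0.0589
finger_force: 64.7
[ 0.56830165 -0.12708523  0.19488399] [[ 9.69211715e-01  2.46228851e-01 -6.53647668e-05]
 [ 2.46228856e-01 -9.69211627e-01  4.15747777e-04]
 [ 3.90168054e-05 -4.19042308e-04 -9.99999911e-01]] 0.05886420023048912 64.70899701118469 [-0.06209108  0.73750273 -2.52034104]
side tin 751 [ 0.5677 -0.1258  0.0301] 0.0026
side rim 249 [ 0.568  -0.1263] 0.0022
side plug 21 [ 0.5706 -0.1116] 0.0039
side collar 155 [ 0.5715 -0.1253] 0.0044
side cap 87 [ 0.5698 -0.1248] 0.0098
scene tin 735 [ 0.5699 -0.1277  0.0304] 0.002
scene rim 167 [ 0.5694 -0.1284] 0.0016
scene collar 190 [ 0.5675 -0.1281] 0.0049
scene cap 235 [ 0.571 -0.13 ] 0.0089
```

View pics/over.png

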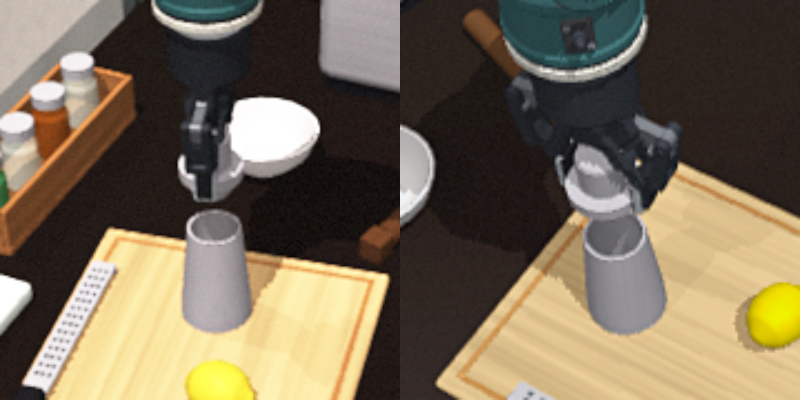

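Composite: the lid with its cap is held level just above the tin's mouth (left about (212,175) over (215,225), right (600,190) over (617,240)). I'll check the alignment with the wrist camera.

```bash
python3 - <<'E'
from plant import r, optics, sign_off
from h import *
P,u,v,s=wcloud(r,'w_over');Q=(P-s['eef_pos'])@s['tool_rot'];print(s['eef_pos'],s['opening'])
D=np.hypot(Q[:,0]+.002,Q[:,1]);z=Q[:,2]
for nm,lo,hi,R0,ym in[('cap',-.032,-.010,.02,.027),('collar',-.0015,.005,.031,.026),('rimtop',.072,.076,None,.04),('tin',.085,.17,None,.05),('tinup',.077,.09,None,.05)]:
    m=(D<.042)&(z>lo)&(z<hi)&(np.abs(Q[:,1])<ym);w=Q[m]
    if len(w)>10: f=circ(w,(-.002,0),R0);print(nm,len(w),f.x.round(4),np.sqrt(np.mean(f.fun**2)).round(4))
w=Q[(D<.043)&(z>.077)&(z<.17)]
g=least_squares(lambda p:np.hypot(w[:,0]-p[0],w[:,1]-p[1])-(.027+.1*(w[:,2]-.073)),[0,0],loss='soft_l1',f_scale=.001);print('cone',g.x,np.sqrt(np.mean(g.fun**2)),len(w))
E
```

```text
[ 0.5683173  -0.1272199   0.19498136] 0.05898112274425364
cap 3502 [-0.0022  0.0006] 0.0003
collar 763 [-0.0022  0.0007] 0.0013
rimtop 696 [-0.0028  0.0015  0.0254] 0.0009
tin 3292 [-0.0031  0.0016  0.0312] 0.0023
tinup 627 [-0.003   0.0015  0.0275] 0.0005
cone [-0.00359144  0.00158324] 0.0012164851327694814 3677
```

In the tool's units: 0.058 m is 0.0725, 0.001 m is 0.0013.

```bash
echo '0.05 -0.0005 0.0013 0.005 0 | 0.05 -0.0005 0.0013 0.015 0 | 0.05 -0.0005 0.0013 0.0275 0 | 0.05 -0.0005 0.0013 0.0388 0 | 0.05 -0.0005 0.0013 0.0475 0 | 0.05 -0.0005 0.0013 0.0525 0 | 0.05 -0.0005 0.0013 0.0563 0 | 0.05 -0.0005 0.0013 0.06 0 | 0.05 -0.0005 0.0013 0.0638 0 | 0.05 -0.0005 0.0013 0.0675 0 | 0.05 -0.0005 0.0013 0.07 0 | 0.05 -0.0005 0.0013 0.0725 0' | python3 drive.py
```

```text
time: 8.75
eef_pos: [0.5683, -0.1291, 0.1368]
tool_rot: [[0.969, 0.245, 0.0], [0.245, -0.969, 0.0], [0.0, 0.0, -1.0]]
force: [0.9, 0.6, -2.2]
opening: 0.0591
finger_force: 64.7
```

Entered freely, 6 mm to go.

In the tool's units: 0.006 m is 0.0075, 0.0055 m is 0.0069.

```bash
echo '0.05 0 0 0.0025 0 | 0.05 0 0 0.0044 0 | 0.05 0 0 0.0056 0 | 0.05 0 0 0.0069 0 | 0.05 0 0 0.0075 0 | 0.05 0 0 0.0075 0' | python3 drive.py
```

```text
time: 9.25
eef_pos: [0.5683, -0.129, 0.131]
tool_rot: [[0.969, 0.245, 0.0], [0.245, -0.969, 0.0], [0.0, 0.0, -1.0]]
force: [0.7, 0.4, -1.1]
opening: 0.059
finger_force: 65.2
```

In the tool's units: 0.0008 m is 0.001, 0.0005 m is 0.0006.

```bash
echo '0.05 0 0 0.0006 0 | 0.05 0 0 0.001 0 | 0.05 0 0 0.001 0' | python3 drive.py
```

```text
time: 9.5
eef_pos: [0.5685, -0.129, 0.1309]
tool_rot: [[0.969, 0.245, 0.001], [0.245, -0.969, -0.0], [0.001, 0.0, -1.0]]
force: [-3.9, 0.2, 11.0]
opening: 0.0592
finger_force: 66.1
```

Contact is at the expected seated height. Releasing gently.

In the tool's units: 0.0008 m is 0.001.

```bash
echo '0.06 0 0 0.001 0 | 0.062 0 0 0 0 | 0.065 0 0 0 0 | 0.07 0 0 0 0 | 0.075 0 0 0 0 | 0.08 0 0 0 0 | 0.085 0 0 0 0 | 0.085 0 0 0 0 | 0.085 0 0 0 0' | python3 drive.py 20
python3 - <<'E'
from plant import r, optics, sign_off
from h import *
import cv2
P,u,v,s=wcloud(r,'w_rel');Q=(P-s['eef_pos'])@s['tool_rot'];print(s['eef_pos'],s['opening'],s['force'])
D=np.hypot(Q[:,0]+.002,Q[:,1]);z=P[:,2]
for nm,lo,hi,R0,ym in[('cap',.141,.161,.02,.027),('collar',.125,.132,.031,.026),('tin',.03,.115,None,.05)]:
    m=(D<.042)&(z>lo)&(z<hi)&(np.abs(Q[:,1])<ym);w=Q[m]
    if len(w)>10: f=circ(w,(-.002,0),R0);print(nm,len(w),f.x.round(4),np.sqrt(np.mean(f.fun**2)).round(4))
w=P[(D<.029)&(D>.023)&(z>.12)&(z<.142)&(Q[:,0]>0)];A=np.c_[w[:,:2]-w[:,:2].mean(0),np.ones(len(w))];print('collar top plane',np.linalg.lstsq(A,w[:,2],rcond=None)[0],len(w))
p,d=optics.grab_frame('side');q=cv2.imread('pics/w_rel.png')
cv2.imwrite('pics/rel.png',cv2.hconcat([cv2.resize(p[140:280,240:400],(400,350)),cv2.resize(q,(400,350))]))
E
```

```text
time: 10.25
eef_pos: [0.5682, -0.129, 0.13]
tool_rot: [[0.969, 0.245, -0.0], [0.245, -0.969, 0.0], [-0.0, -0.0, -1.0]]
force: [0.0, -1.3, 0.7]
opening: 0.0848
finger_force: 0.0
[ 0.56817226 -0.12903135  0.13001391] 0.0847725198615763 [ 0.03091157 -1.30592673  0.6697337 ]
cap 3155 [-0.0019  0.0007] 0.0003
collar 794 [-0.0019  0.0008] 0.0004
tin 5558 [-0.0041 -0.0001  0.0323] 0.0022
collar top plane [-0.00067645 -0.0013254   0.13384614] 2889
```

View pics/rel.png

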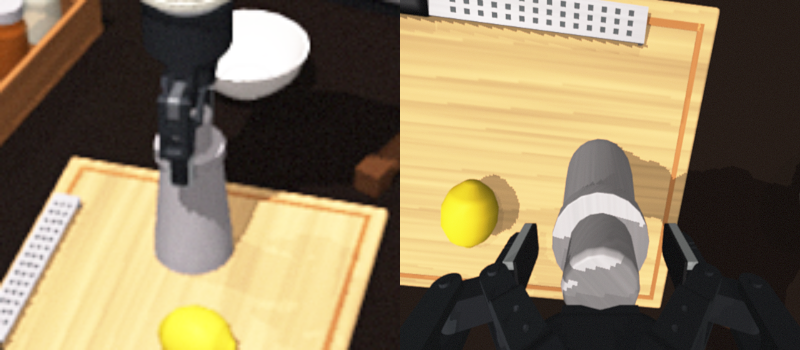

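Seated: collar top level and at the right height, tin unmoved, lemon untouched (wrist part: collar (600,232), cap (600,280), fingers clear at (520,250) and (678,250)). Rising to cap height and gripping.

In the tool's units: -0.033 m is -0.0413, -0.029 m is -0.0363.

```bash
echo '0.085 0 0 -0.005 0 | 0.085 0 0 -0.015 0 | 0.085 0 0 -0.0263 0 | 0.085 0 0 -0.0363 0 | 0.085 0 0 -0.0413 0 | 0.085 0 0 -0.0413 0 | 0.075 0 0 -0.0413 0 | 0.065 0 0 -0.0413 0 | 0.056 0 0 -0.0413 0 | 0.05 0 0 -0.0413 0 | 0.046 0 0 -0.0413 0 | 0.043 0 0 -0.0413 0' | python3 drive.py 25
echo '0.041 0 0 0 0 | 0.039 0 0 0 0 | 0.035 0 0 0 0 | 0.03 0 0 0 0 | 0.03 0 0 0 0 | 0.03 0 0 0 0 | 0.03 0 0 0 0' | python3 drive.py
```

```text
time: 11.35
eef_pos: [0.5681, -0.129, 0.1629]
tool_rot: [[0.969, 0.245, -0.0], [0.245, -0.969, 0.0], [-0.0, -0.0, -1.0]]
force: [-0.3, 0.4, -0.3]
opening: 0.0428
finger_force: 0.0
time: 11.93
eef_pos: [0.5683, -0.1291, 0.1632]
tool_rot: [[0.969, 0.245, 0.0], [0.245, -0.969, 0.0], [0.0, 0.0, -1.0]]
force: [-0.4, -0.2, 1.9]
opening: 0.0392
finger_force: 25.0
```

Gripped at 39 mm. Lifting slowly, straight up.

In the tool's units: -0.06 m is -0.075, -0.051 m is -0.0638.

```bash
echo '0.03 0 0 -0.0013 0 | 0.03 0 0 -0.0038 0 | 0.03 0 0 -0.0075 0 | 0.03 0 0 -0.0125 0 | 0.03 0 0 -0.0188 0 | 0.03 0 0 -0.025 0 | 0.03 0 0 -0.0313 0 | 0.03 0 0 -0.0375 0 | 0.03 0 0 -0.045 0 | 0.03 0 0 -0.0538 0 | 0.03 0 0 -0.0638 0 | 0.03 0 0 -0.075 0' | python3 drive.py
echo '0.03 0 0 -0.0113 0 | 0.03 0 0 -0.0225 0 | 0.03 0 0 -0.0325 0 | 0.03 0 0 -0.0413 0 | 0.03 0 0 -0.0475 0 | 0.03 0 0 -0.05 0 | 0.03 0 0 -0.05 0 | 0.03 0 0 -0.05 0' | python3 drive.py
python3 - <<'E'
from plant import r, optics, sign_off
from h import *
import cv2
P,u,v,s=wcloud(r,'w_end');Q=(P-s['eef_pos'])@s['tool_rot'];print(s['eef_pos'],s['opening'],s['finger_force'],s['force'])
D=np.hypot(Q[:,0]+.002,Q[:,1]);z=P[:,2]
for nm,lo,hi,R0 in[('cap',.24,.262,.02),('neck',.14,.155,.015),('collar',.125,.132,.031),('tin',.04,.11,None)]:
    w=P[(D<.042)&(z>lo)&(z<hi)&((nm!='cap')|(np.abs(Q[:,1])<.018))]
    if len(w)>10: f=circ(w,(.5665,-.1295),R0);print(nm,len(w),f.x.round(4),np.sqrt(np.mean(f.fun**2)).round(4))
w=P[(D<.029)&(D>.018)&(z>.128)&(z<.140)&(Q[:,0]>0)];A=np.c_[w[:,:2]-w[:,:2].mean(0),np.ones(len(w))];print('collar plane',np.linalg.lstsq(A,w[:,2],rcond=None)[0],len(w))
p,d=optics.grab_frame('side');q=cv2.imread('pics/w_end.png')
cv2.imwrite('pics/end.png',cv2.hconcat([cv2.resize(p[80:280,220:420],(400,400)),cv2.resize(q,(400,400))]))
E
```

```text
time: 12.93
eef_pos: [0.5681, -0.129, 0.2238]
tool_rot: [[0.969, 0.245, -0.0], [0.245, -0.969, 0.0], [-0.0, -0.0, -1.0]]
force: [-0.5, 0.9, -0.4]
opening: 0.0388
finger_force: 25.2
time: 13.6
eef_pos: [0.5681, -0.129, 0.2628]
tool_rot: [[0.969, 0.245, -0.0], [0.245, -0.969, 0.0], [-0.0, -0.0, -1.0]]
force: [-0.6, 0.0, -0.6]
opening: 0.0391
finger_force: 25.2
[ 0.56808898 -0.12904473  0.26280619] 0.03907751432597623 25.21522413007915 [-0.63351862  0.0498577  -0.57738   ]
cap 1656 [ 0.5664 -0.1301] 0.0002
neck 246 [ 0.5664 -0.1305] 0.0003
collar 122 [ 0.5665 -0.1306] 0.0019
tin 1176 [ 0.5639 -0.1305  0.0331] 0.0017
collar plane [-0.00279637 -0.00130368  0.13390201] 1345
```

View pics/end.png

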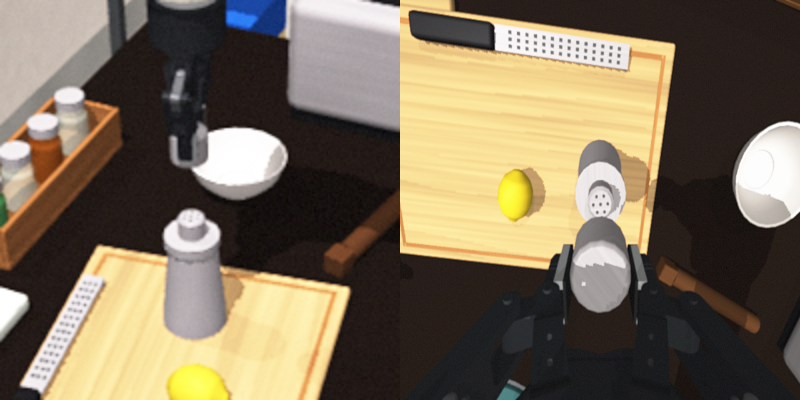

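The cap is held level at (188,145), about 10 cm above the strainer lid, which is seated on the tin at (192,238). Nothing else was disturbed.

```bash
python3 -c "
from plant import r, optics, sign_off
print(sign_off())"
```

```text
the job is handed in; nothing more can be done
None
```

The job is handed in, at about 14 s on the robot's clock: the strainer lid is seated fully home in the tin, and the gripper is holding the cap level about 10 cm straight above it.

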